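# Load the label printer

### The arm

A 6-joint arm with a two-finger parallel gripper is mounted at the origin on the work surface. World frame = base frame: x ahead of the robot, y to its left, z up, the work surface at z = 0. Lengths are in mm, angles in degrees, forces in N, time in s.
With the tool pointing down it reaches from about 350 to 850 mm from the base axis. Payload 8.1 kg.
Tool frame: the origin (TCP) lies on the centre line of the jaws, within the pads' length; the fingertips stand 19 mm ahead of it and the grasp point (between the pads) is the TCP; z points along the fingers, y is the line along which they close (so a half turn about z gives the same grasp; the last joint's range is limited). The gripper opens to 85 mm and grips with 20 to 120 N. Pads are 22 mm wide; open, the fingers measure 114 mm over their backs; the gripper's body (76 mm by 85 mm) begins 54 mm behind the grasp point. The pads swing forward as they close: fully open they stand 13 mm farther back than shut.
Start: joints at [67.815, 7.471, 85.268, -0, 87.261, -4.893], TCP at [178.322, 572.893, 250.292] pointing down, gripper open.
Joint ranges: [-169.43, 169.43], [-51.17, 129.36], [1.28, 143.12], [-76.62, 256.62], [0, 156.53], [-152.29, 152.29]. Speed limits (degrees/s): [136.94, 136.94, 159.86, 180, 180, 180].

### API

Orientations are given as [roll, pitch, yaw] about the fixed x, y, z axes, in that order (R = Rz(yaw) Ry(pitch) Rx(roll)).
In Python, from bench import r gives the robot as it stands. The module is installed in compiled form; this text tells all that it offers.
- The arm moves only by the tool servo_tool, never from a script. Its arguments are lists of equal length, an entry for each row: "fingers": the finger opening in m, from 0 to 0.0854; "linear": the shift along the tool's x, y, z in m, a list of three; "rotation": the turn, a rotation vector about the tool's x, y, z in degrees, a list of three. A call has 1 to 10 rows; each row is the pose to reach, as a shift and turn from the pose commanded when the call began, along the tool's axes at that moment; what a row does not reach only later rows make up. A row lasts 1/10 s, in which the tool goes at most 50 mm and 8.59 degrees, less where a joint would pass 70% of its speed; a pose out of reach is approached as far as the arm can. A call with a gripper value outside its range is refused whole. The fingers move at their own pace and stop on an object; "force" is the grip in N (left out, the last holds). Time passes only in rows, so rows that repeat a pose let the fingers close. It gives the time, the measured TCP pose, the force, the opening and the grip force at its end, in the units of the state.
- r.sense(): the state, without advancing time (a new reading comes with each control period).
- r.snapshot(name): name is "scene" or "top" or "wrist"; returns a dict with "frame" (480x640x3 uint8, red, green, blue), "fx", "fy", "cx", "cy" (pixels), "camera_from_world" (4x4, takes a point from world to camera coordinates). Camera axes: x right, y up, looking along -z (the intrinsics and any distortion apply to the point x, -y, -z); pixel columns grow to the right and rows downward; lengths in mm; the calibration is good to about 2 mm. The wrist camera is an equidistant fisheye: a pixel r from the principal point sees the ray r / f radians off the axis. A picture is of the moment at which its call begins. There is no depth.
- r.hand_in(): hands the job in; it is judged then, once.
The state is a dict: "time": time; "joint_pos": joint angles; "qd": joint speeds; "joint_efforts": joint torques, N m; "tool_pos": TCP position; "tcp_rot": TCP orientation; "ft_force": force on the tool from outside, world axes, zero at the start; "wrist_torque": the same for the moment, N m; "finger_gap": finger opening in mm; "grip_force": force on a finger pad.
Only numpy, scipy, OpenCV 4.12 (cv2) and the standard library are available. Lean on these libraries where they do the work, as an engineer would, in place of code of your own. Each camera call takes 0.05 s, during which the arm holds its last target. There are 200 camera calls.

### The job

Load the label printer with the large label cassette: swing the printer's locking lever clear of the empty bay, lower the cassette into the bay with its label mouth in the slot until it sits fully home, then swing the lever back over it until it is fully shut. Leave the small cassette and the other things on the desk where they are.

Things in the scene. Friction and masses are not known exactly. Their poses are not given: they have to be found in the camera images.
- printer: Light-grey desktop label printer, fixed. Origin on the desk under the middle of its cassette bay; x points away from the keypad, y across, z up. It spans x -222 to +88, y -78 to +134 mm; keypad and screen slope down at the -x end; the flat deck is 62 mm above the desk
- bay (a point): Centre of the bay's floor, 26 mm above the desk, 36 mm below the deck; axes as the printer's. The bay is a dark pocket 65 mm (x) by 109 mm (y) whose top 12 mm flare out to 75 by 119 mm at deck level. Its +x wall has an open slot for the cassette's label mouth, y -43.5 to -12.5 mm, slot floor 18 mm above the bay floor
- lever_pivot (a point): Point on the lever's vertical pivot axis at the arm's height: 46 mm towards the keypad (-x) and 40 mm to the +y side of the bay centre, 63 mm above the bay floor. Axes as the printer's. Apart from the tab nothing on the deck is higher than 31 mm above it
- lever (a joint): Locking lever angle, rad. 0 = fully shut at its stop: the arm points along the printer's +x, over the +y end of the bay. Grows to 1.8 = fully open, turning counter-clockwise seen from above, the arm then pointing to the printer's +y side. The bay is clear above 1.3. Light friction (0.08 N m, 1 N at the tab): it stays where left; no latch
- lever_tab (a point): Centre of the upright thumb tab of the dark lever; x along the arm away from the pivot. Flat arm 96 x 16 x 8 mm, its top 30.5 mm above the deck. Tab centred 83 mm from the pivot axis, 24 mm long along the arm, 8 mm thick, from the arm's top to 58 mm above the deck. A stop block under the shut lever's free end rises 28 mm above the deck
- cassette_center (a point): Middle of the large grey cassette, half-way up its 84 mm height; stands upright on the desk. Body 60 (x) x 104 (y) x 56 mm high; on top a centred grip rib 18 mm thick (x), 52 long (y), 28 high. 0.26 kg. Seated: axes along the printer's, this point 42 mm above the bay floor, body top 20 mm above the deck, 2.5 mm under the lever arm
- cassette_mouth (a point): End of the large cassette's label mouth, a snout on its +x side 10 mm long, 24 mm wide (y -40 to -16 mm), from 22 to 50 mm above the underside. This point: x +40, y -28 mm from the cassette's middle, 36 mm above its underside
- small_cassette_center (a point): Centre of the small cassette, of the same form but smaller (body 40 by 70 by 38 mm, total height 54 mm), standing on the desk near the large one: not to be moved
- stapler: Black stapler, 148 x 36 x 55 mm, lying on the desk beyond the printer; origin under its middle. Not to be disturbed
- tumbler: Frosted plastic cup, 78 mm across, 105 mm high, beyond the printer; origin under its middle. Not to be disturbed
- bottle: Juice bottle, 68 mm across, 200 mm high, to the far left; origin under its middle. Not to be disturbed
- mouse: Black computer mouse, about 80 x 60 x 35 mm, to the left; origin underneath it. Not to be disturbed
- notes: Block of sticky notes, 76 x 76 x 24 mm, to the right; origin under its middle. Not to be disturbed
There are look-alikes about, which are no part of the job. Leave any blue or pink look-alike of the part that bears cassette_center alone.

How it is judged:
By the outcome, as a careful person would: the job done as asked, in the order asked, and still so for the second after the job is handed in, with the robot touching nothing.
It also fails if it takes over 67 s, if anything falls off the work surface, if the arm or the gripper's body presses on something with over 40 N, if the wrist force passes 120 N, or if a joint passes its speed limit or range.

## Working session

There is one attempt and no reset: what is moved stays moved. The work goes in short steps, Python scripts to look and compute and a tool call to move; the robot and the scene stay as the last step left them, time stands still between calls to the robot, and variables do not carry over. Pictures are saved under pics/ and viewed, at most 10 in all, crops included, and the job is handed in when it is done.

Besides the shell and the picture viewer there is one more tool, called as name(argument=value, ...) on one line, values as JSON. servo_tool: Moves the arm, as the interface text tells. Its arguments: {"type":"object","properties":{"fingers":{"type":"array","items":{"type":"number"}},"linear":{"type":"array","items":{"type":"array","items":{"type":"number"}}},"rotation":{"type":"array","items":{"type":"array","items":{"type":"number"}}},"force":{"type":"number"}},"required":["fingers","linear","rotation"]}

```bash
mkdir -p pics
python3 - <<'E'
from bench import r
import cv2,pickle
for n in("scene","top"):
    s=r.snapshot(n);cv2.imwrite(f"pics/{n}0.png",s["frame"][:,:,::-1]);pickle.dump(s,open(n+"0.pkl","wb"))
    print(n,s["fx"],s["fy"],s["cx"],s["cy"],s["camera_from_world"].round(3).tolist())
print(r.sense())
E
```

```text
scene 554.8124956853273 554.8124956853273 307.691312619302 244.81239497906955 [[0.786, 0.618, 0.004, -440.906], [-0.528, 0.667, 0.526, 209.676], [0.323, -0.416, 0.85, -1441.534], [0.0, 0.0, 0.0, 1.0]]
top 622.4487760123116 622.4487760123116 318.4981062430862 235.4792957029441 [[-0.008, -1.0, 0.022, 0.183], [0.995, -0.006, 0.101, -536.158], [-0.101, 0.023, 0.995, -1447.531], [0.0, 0.0, 0.0, 1.0]]
{'time': 0.1, 'joint_pos': array([ 6.78134635e+01,  7.51237173e+00,  8.53248672e+01, -1.81142550e-03,
        8.72605826e+01, -4.89254742e+00]), 'qd': array([ 0.04722034, -0.07122562, -0.15903981,  0.02591669,  0.03338713,
       -0.0410216 ]), 'joint_efforts': array([ 1.72315711e-03, -5.70944130e+01, -5.01947987e+01, -1.34369466e-04,
        8.05892836e-03, -3.82585415e-05]), 'tool_pos': array([178.16981729, 572.44120485, 249.31519623]), 'tcp_rot': array([-1.79902381e+02, -6.54032254e-03,  1.62706093e+02]), 'ft_force': array([-0.34083126, -0.19197986, -0.01174868]), 'wrist_torque': array([-0.00382746, -0.00757266,  0.00277764]), 'grip_force': 0.0, 'finger_gap': 85.44483717049317}
```

View pics/scene0.png

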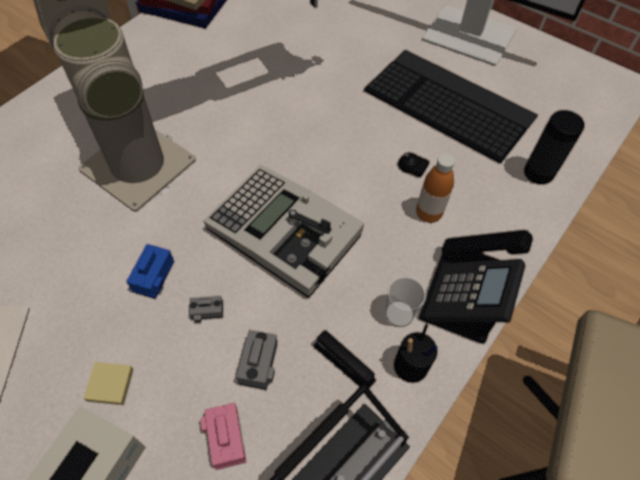

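View pics/top0.png

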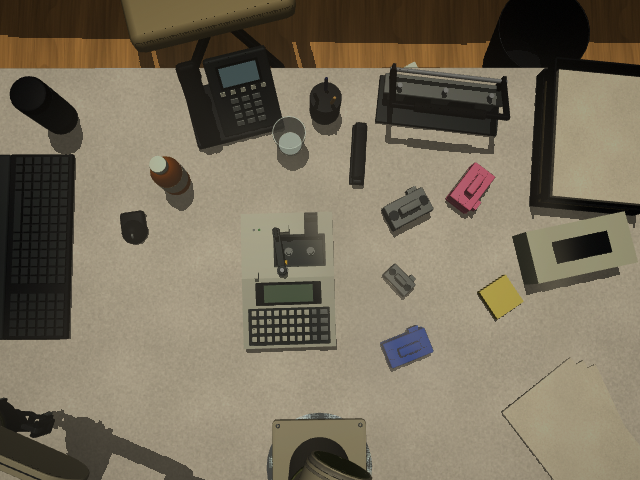

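The top view has five candidates: large grey at (407,210), small grey at (399,280), blue (407,347), pink (471,188), and the printer at (290,280). The large grey one fits the description. Next is an enlarged crop to confirm it and measure.

Run:
```python
import cv2,numpy as np
a=cv2.imread("pics/top0.png")
p=cv2.resize(a[205:355,235:345],None,fx=4,fy=4,interpolation=3)   # 440x600
c=cv2.resize(a[180:240,375:440],None,fx=5,fy=5,interpolation=3) # 325x300
s=cv2.imread("pics/scene0.png")
d=cv2.resize(s[320:395,225:290],None,fx=4,fy=4,interpolation=3) #260x300
o=np.zeros((600,800,3),np.uint8);o[:,:440]=p;o[:300,445:770]=c;o[300:,445:705]=d
cv2.imwrite("pics/crop1.png",cv2.convertScaleAbs(o,alpha=1.5,beta=10))
```

```text
(no output)
```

View pics/crop1.png

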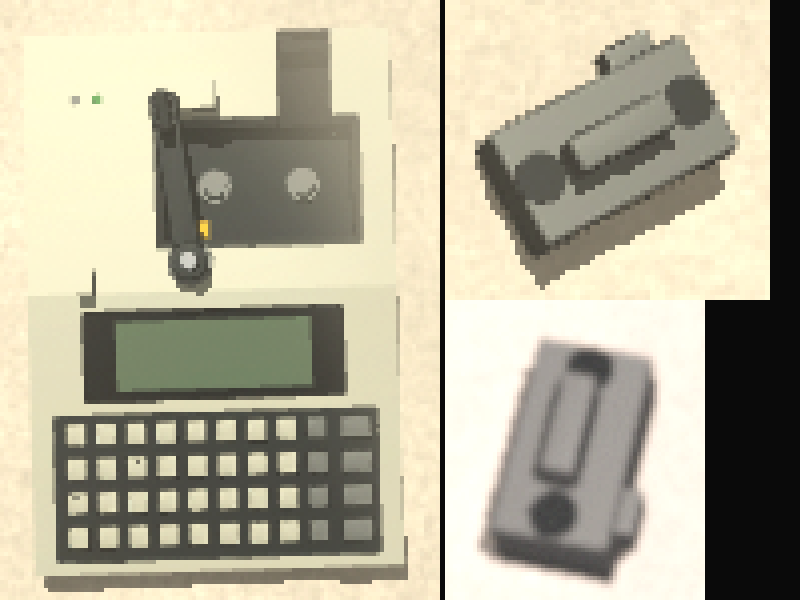

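```bash
cat > h.py <<'E'
import numpy as np,pickle
from scipy.optimize import least_squares
def proj(s,P,fish=False):
    P=np.atleast_2d(P).astype(float);T=np.asarray(s["camera_from_world"])
    c=P@T[:3,:3].T+T[:3,3];x,y,z=c[:,0],-c[:,1],-c[:,2]
    if fish:
        q=np.hypot(x,y);k=np.arctan2(q,z)/np.maximum(q,1e-9)
    else:k=1/z
    return np.c_[s["cx"]+s["fx"]*x*k,s["cy"]+s["fy"]*y*k]
def pose(p,L):
    L=np.atleast_2d(L).astype(float);c,s=np.cos(p[2]),np.sin(p[2])
    return np.c_[p[0]+c*L[:,0]-s*L[:,1],p[1]+s*L[:,0]+c*L[:,1],L[:,2]]
def fit(s,L,uv,p0,fish=False):
    f=least_squares(lambda p:((proj(s,pose(p,L),fish)-uv)).ravel(),p0,x_scale=[100,100,1])
    return f.x,f.fun.reshape(-1,2)
E
python3 - <<'E'
from h import *
s=pickle.load(open("top0.pkl","rb"))
cp=lambda a:(np.array(a,float)+.5)/4-.5+[235,205]
cc=lambda a:(np.array(a,float)-[445,0]+.5)/5-.5+[375,180]
L=[(88,134,62),(88,-78,62),(37.5,59.5,62),(37.5,-59.5,62),(-37.5,-59.5,62),(-37.5,59.5,62)]
uv=cp([(24,38),(388,28),(155,118),(358,113),(362,243),(157,247)])
p,e=fit(s,L,uv,[700,30,0]);print(p,np.degrees(p[2]),e.round(1).tolist())
# lever angle
f=lambda a:proj(s,pose(p,[(-46+83*np.cos(a),40+83*np.sin(a),120)]))
for a in(0,.1,.2):print(a,f(a),cp([(164,103)]))
print(proj(s,pose(p,[(-46,40,92)])),cp([(190,262)]))
L=[(30,52,56),(30,-52,56),(-30,-52,56),(-30,52,56),(40,-16,50),(40,-40,50)]
uv=cc([(490,138),(680,40),(735,143),(550,240),(600,52),(645,32)])
q,e=fit(s,L,uv,[700,-200,.5]);print(q,np.degrees(q[2]),e.round(1).tolist())
p=pose(q,[(40,-28,36)]);print(p)
E
```

```text
[4.99484859e+02 4.20568612e+01 2.06899293e-02] 1.1854456261706814 [[-0.3, -0.6], [0.2, -0.4], [-0.4, 0.3], [0.4, 0.2], [0.3, 0.0], [-0.2, 0.5]]
0 [[280.48545998 231.69753   ]] [[275.625 230.375]]
0.1 [[276.74929818 231.98147532]] [[275.625 230.375]]
0.2 [[273.05716418 232.63456289]] [[275.625 230.375]]
[[281.80336886 269.7124502 ]] [[282.125 270.125]]
[ 5.97299096e+02 -2.13753968e+02  4.77296140e-01] 27.347054421197434 [[-0.8, -0.5], [-0.0, -1.2], [1.3, 0.6], [-0.6, 1.7], [0.1, 0.1], [0.0, -0.6]]
[[ 645.69132376 -220.24952841   36.        ]]
```

```bash
cat >> h.py <<'E'
from scipy.spatial.transform import Rotation as Ro
def plan(T,base=None):
    from bench import r
    s=r.sense();R0=Ro.from_euler("xyz",s["tcp_rot"],degrees=True);p0=s["tool_pos"]
    print("at",p0.round(1),s["tcp_rot"].round(1),"t",round(s["time"],1),"gap",round(s["finger_gap"],1),"grip",round(s["grip_force"],1),"F",s["ft_force"].round(1))
    for x,y,z,w in T:
        R=Ro.from_euler("xyz",[180,0,w],degrees=True)
        print((R0.inv().apply(np.array([x,y,z])-p0)/1000).round(4).tolist(),np.degrees((R0.inv()*R).as_rotvec()).round(2).tolist())
E
python3 -c "
from h import *
plan([(534.7,93.5,230,8.6)])"
```

```text
at [178.2 572.4 249.3] [-179.9   -0.   162.7] t 0.1 gap 85.4 grip 0.0 F [-0.3 -0.2 -0. ]
[-0.4828, -0.3513, 0.0199] [-0.04, 0.13, 154.11]
```

servo_tool(fingers=[0.085, 0.085, 0.085, 0.085, 0.085, 0.085, 0.085, 0.085, 0.085, 0.085], linear=[[-0.048, -0.035, 0.002], [-0.096, -0.07, 0.004], [-0.144, -0.105, 0.006], [-0.19, -0.14, 0.008], [-0.24, -0.175, 0.01], [-0.29, -0.21, 0.012], [-0.338, -0.246, 0.014], [-0.386, -0.281, 0.016], [-0.434, -0.316, 0.018], [-0.4828, -0.3513, 0.02]], rotation=[[0, 0, 8.5], [0, 0, 17], [0, 0, 25.5], [0, 0, 34], [0, 0, 42.5], [0, 0, 51], [0, 0, 59.5], [0, 0, 68], [0, 0, 76.5], [0, 0, 85]])

```text
time: 1.1
tool_pos: [477.3, 170.1, 233.3]
tcp_rot: [-180.0, -0.0, 77.4]
ft_force: [1.5, 0.7, 0.9]
finger_gap: 85.3
grip_force: 0.0
```

```bash
python3 -c "
from h import *
plan([(534.7,93.5,230,8.6)])"
```

```text
at [477.3 170.1 233.3] [-180.    -0.    77.4] t 1.1 gap 85.3 grip 0.0 F [1.5 0.7 0.9]
[-0.0622, 0.0728, 0.0033] [-0.01, 0.01, 68.76]
```

servo_tool(fingers=[0.03, 0.03, 0.03, 0.03, 0.03, 0.03, 0.03, 0.03, 0.03, 0.03], linear=[[0, 0, 0], [0, 0, 0], [0, 0, 0], [0, 0, 0], [0, 0, 0], [0, 0, 0], [0, 0, 0], [0, 0, 0], [0, 0, 0], [0, 0, 0]], rotation=[[0, 0, 8.5], [0, 0, 17], [0, 0, 25.5], [0, 0, 34], [0, 0, 42.5], [0, 0, 51], [0, 0, 59.5], [0, 0, 68], [0, 0, 69], [0, 0, 69]])

```text
time: 2.1
tool_pos: [476.5, 172.0, 233.2]
tcp_rot: [180.0, 0.0, 8.9]
ft_force: [-0.0, -0.1, -0.4]
finger_gap: 29.7
grip_force: 0.0
```

Run:
```python
from h import *
from bench import r
import cv2
s=r.snapshot("wrist");cv2.imwrite("pics/w1.png",cv2.convertScaleAbs(s["frame"][:,:,::-1],alpha=1.5,beta=10));pickle.dump(s,open("w1.pkl","wb"))
print(s["fx"],s["cx"],s["cy"])
p=[499.5,42.06,.0207]
for a in(0,.1,.2):print(proj(s,pose(p,[(-46+83*np.cos(a),40+83*np.sin(a),120)]),True).round(0))
print(proj(s,pose(p,[(-46,40,92),(37.5,59.5,62),(37.5,-59.5,62),(-37.5,-59.5,62),(-37.5,59.5,62)]),True).round(0))
plan([(534.7,93.5,230,8.6)])
```

```text
371.64829954431775 320.35383098158013 233.42143032975338
[[464. 174.]]
[[453. 172.]]
[[442. 172.]]
[[428. 270.]
 [417. 157.]
 [537. 182.]
 [516. 259.]
 [399. 244.]]
at [476.5 172.  233.3] [180.    0.    8.9] t 2.1 gap 29.6 grip 0.0 F [-0.7 -0.1  0.3]
[0.0453, 0.0866, 0.0033] [0.0, 0.03, 0.33]
```

View pics/w1.png

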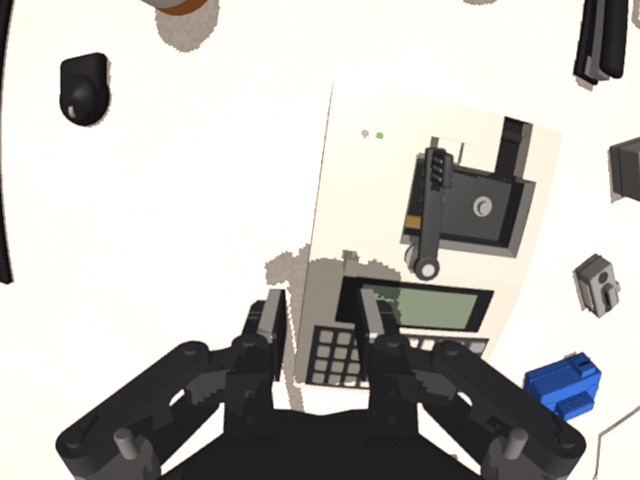

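Run:
```python
from h import *
plan([(533.7,99.2,165,12.6),(533.7,99.2,114,12.6)])
```

```text
at [476.5 172.  233.3] [180.    0.    8.9] t 2.1 gap 29.6 grip 0.0 F [-0.7 -0.1  0.3]
[0.0452, 0.0808, 0.0683] [0.0, 0.03, -3.67]
[0.0452, 0.0808, 0.1193] [0.0, 0.03, -3.67]
```

servo_tool(fingers=[0.03, 0.03, 0.03, 0.03, 0.03, 0.03, 0.03, 0.03, 0.03, 0.03], linear=[[0.015, 0.027, 0.02], [0.03, 0.054, 0.045], [0.0452, 0.0808, 0.068], [0.0452, 0.0808, 0.068], [0.0452, 0.0808, 0.068], [0.0452, 0.0808, 0.085], [0.0452, 0.0808, 0.1], [0.0452, 0.0808, 0.115], [0.0452, 0.0808, 0.119], [0.0452, 0.0808, 0.119]], rotation=[[0, 0, -1], [0, 0, -2], [0, 0, -3.7], [0, 0, -3.7], [0, 0, -3.7], [0, 0, -3.7], [0, 0, -3.7], [0, 0, -3.7], [0, 0, -3.7], [0, 0, -3.7]])

```text
time: 3.15
tool_pos: [532.7, 99.3, 113.5]
tcp_rot: [-180.0, 0.1, 12.4]
ft_force: [0.2, -0.4, -0.7]
finger_gap: 30.2
grip_force: 0.0
```

Run:
```python
from h import *
from bench import r
import cv2
s=r.snapshot("wrist");cv2.imwrite("pics/w2.png",cv2.convertScaleAbs(s["frame"][:,:,::-1],alpha=1.5,beta=10))
c=np.array([452.7,81.1])
plan([(c[0]+83*np.cos(np.radians(a)),c[1]+83*np.sin(np.radians(a)),114,a) for a in list(np.arange(20,103,8))+[102,108]])
```

```text
at [533.4  99.3 114.4] [-180.     0.    12.4] t 3.2 gap 30.0 grip 0.0 F [-0.   0.2  0.8]
[-0.0004, -0.0106, 0.0005] [-0.01, 0.03, -7.56]
[-0.0027, -0.0219, 0.0005] [-0.01, 0.03, -15.56]
[-0.0066, -0.0328, 0.0005] [-0.01, 0.03, -23.56]
[-0.012, -0.0431, 0.0005] [-0.01, 0.03, -31.56]
[-0.0187, -0.0525, 0.0005] [-0.02, 0.03, -39.56]
[-0.0267, -0.0609, 0.0005] [-0.02, 0.03, -47.56]
[-0.0358, -0.0681, 0.0005] [-0.02, 0.03, -55.56]
[-0.0457, -0.074, 0.0005] [-0.02, 0.02, -63.56]
[-0.0564, -0.0784, 0.0005] [-0.02, 0.02, -71.56]
[-0.0677, -0.0813, 0.0005] [-0.03, 0.02, -79.56]
[-0.0792, -0.0826, 0.0005] [-0.03, 0.02, -87.56]
[-0.0821, -0.0826, 0.0005] [-0.03, 0.02, -89.56]
[-0.0907, -0.0823, 0.0005] [-0.03, 0.02, -95.56]
```

View pics/w2.png

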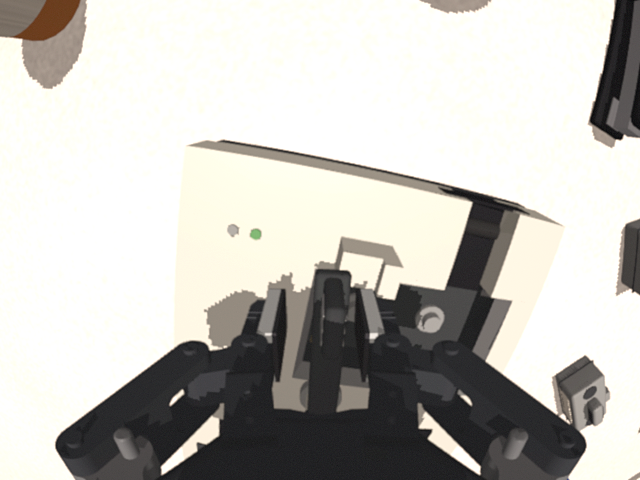

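The picture shows the tab at (332,290), between the fingers. Next I swing the lever open.

servo_tool(fingers=[0.03, 0.03, 0.03, 0.03, 0.03, 0.03, 0.03, 0.03], linear=[[-0.0004, -0.0106, 0], [-0.0027, -0.0219, 0], [-0.0066, -0.0328, 0], [-0.012, -0.0431, 0], [-0.0187, -0.0525, 0], [-0.0267, -0.0609, 0], [-0.0358, -0.0681, 0], [-0.0457, -0.074, 0]], rotation=[[0, 0, -7.5], [0, 0, -15.5], [0, 0, -23.5], [0, 0, -31.5], [0, 0, -39.5], [0, 0, -47.5], [0, 0, -55.5], [0, 0, -63.5]])

```text
time: 4.0
tool_pos: [473.8, 162.0, 115.9]
tcp_rot: [179.9, -0.1, 76.3]
ft_force: [1.8, -0.2, -0.9]
finger_gap: 30.1
grip_force: 0.5
```

Run:
```python
from h import *
c=np.array([452.7,81.1])
plan([(c[0]+83*np.cos(np.radians(a)),c[1]+83*np.sin(np.radians(a)),114,a) for a in (76,84,92,100,107)])
```

```text
at [473.8 162.  115.9] [ 1.799e+02 -1.000e-01  7.630e+01] t 4.0 gap 30.1 grip 0.5 F [ 1.8 -0.2 -0.9]
[-0.0006, -0.0009, 0.0019] [0.14, -0.07, 0.26]
[-0.0014, -0.0124, 0.0018] [0.14, -0.06, -7.74]
[-0.0037, -0.0237, 0.0018] [0.14, -0.05, -15.74]
[-0.0076, -0.0346, 0.0018] [0.15, -0.04, -23.74]
[-0.0123, -0.0437, 0.0018] [0.15, -0.03, -30.74]
```

Then finish opening, and lift.

servo_tool(fingers=[0.03, 0.03, 0.03, 0.03, 0.03, 0.03, 0.03, 0.03, 0.03, 0.03], linear=[[-0.0014, -0.0124, 0], [-0.0037, -0.0237, 0], [-0.0076, -0.0346, 0], [-0.0123, -0.0437, 0], [-0.0123, -0.0437, 0], [-0.0123, -0.0437, -0.03], [-0.0123, -0.0437, -0.07], [-0.0123, -0.0437, -0.11], [-0.0123, -0.0437, -0.15], [-0.0123, -0.0437, -0.15]], rotation=[[0, 0, -7.5], [0, 0, -15.5], [0, 0, -23.5], [0, 0, -30.7], [0, 0, -30.7], [0, 0, -30.7], [0, 0, -30.7], [0, 0, -30.7], [0, 0, -30.7], [0, 0, -30.7]])

```text
time: 5.0
tool_pos: [431.2, 161.0, 272.2]
tcp_rot: [179.3, 0.0, 106.4]
ft_force: [0.5, 0.6, -0.5]
finger_gap: 30.1
grip_force: 0.0
```

Run:
```python
from h import *
plan([(597.3,-213.7,250,117.3)])
```

```text
at [431.2 161.  272.2] [179.3   0.  106.4] t 5.0 gap 30.1 grip 0.0 F [ 0.5  0.6 -0.5]
[-0.4063, 0.0535, 0.0231] [0.69, 0.09, -10.93]
```

servo_tool(fingers=[0.05, 0.05, 0.05, 0.05, 0.05, 0.05, 0.05, 0.05, 0.05, 0.05], linear=[[-0.046, 0.005, 0], [-0.09, 0.01, 0], [-0.138, 0.015, 0], [-0.184, 0.02, 0.005], [-0.23, 0.025, 0.01], [-0.276, 0.03, 0.015], [-0.322, 0.036, 0.02], [-0.368, 0.041, 0.023], [-0.414, 0.046, 0.023], [-0.46, 0.0535, 0.023]], rotation=[[0.7, 0, -1], [0.7, 0, -2], [0.7, 0, -3], [0.7, 0, -4], [0.7, 0, -5], [0.7, 0, -6], [0.7, 0, -7], [0.7, 0, -8], [0.7, 0, -9.5], [0.7, 0, -10.9]])

```text
time: 6.0
tool_pos: [611.0, -267.6, 240.9]
tcp_rot: [-179.3, -0.1, 117.3]
ft_force: [0.7, 1.0, 0.9]
finger_gap: 49.9
grip_force: 0.0
```

servo_tool(fingers=[0.05, 0.05], linear=[[0, 0, 0], [0, 0, 0]], rotation=[[0, 0, 0], [0, 0, 0]])

```text
time: 6.2
tool_pos: [610.4, -266.5, 239.8]
tcp_rot: [-179.2, -0.2, 117.2]
ft_force: [-0.9, -0.1, -0.0]
finger_gap: 49.7
grip_force: 0.0
```

Run:
```python
from h import *
from bench import r
import cv2
s=r.snapshot("wrist");cv2.imwrite("pics/w3.png",cv2.convertScaleAbs(s["frame"][:,:,::-1],alpha=1.3));pickle.dump(s,open("w3.pkl","wb"))
t=r.snapshot("top");pickle.dump(t,open("top1.pkl","wb"))
a=s["frame"][:,:,::-1];a=cv2.resize(a[100:400,160:560],None,fx=2,fy=2,interpolation=3)
b=cv2.resize(t["frame"][200:290,225:325,::-1],(240,216),interpolation=3)
a[:216,:240]=b
cv2.imwrite("pics/w3c.png",cv2.convertScaleAbs(a,alpha=1.3))
q=[597.3,-213.7,.4773]
L=[(30,52,56),(30,-52,56),(-30,-52,56),(-30,52,56),(40,-16,50),(40,-40,50),(9,26,84),(9,-26,84),(-9,-26,84),(-9,26,84)]
print(((proj(s,pose(q,L),True)-[160,100])*2).round(0).tolist())
plan([])
```

```text
[[432.0, -26.0], [426.0, 220.0], [286.0, 219.0], [284.0, -28.0], [450.0, 135.0], [448.0, 190.0], [385.0, 36.0], [383.0, 172.0], [336.0, 172.0], [336.0, 35.0]]
at [ 610.5 -264.8  241.4] [-1.793e+02 -1.000e-01  1.174e+02] t 6.3 gap 50.2 grip 0.0 F [ 0.6  0.9 -0.3]
```

View pics/w3c.png

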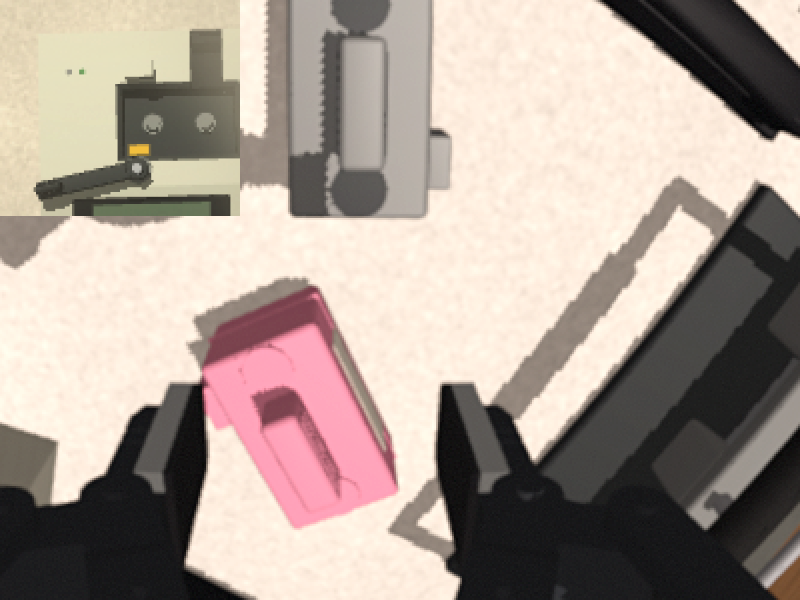

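The crop shows the grey cassette with its rib at (340–385, 38–170) and its mouth at (450,135–188). It is neither the pink nor the blue one. The inset shows the lever fully open. I'll refine the cassette pose and go there.

Run:
```python
from h import *
s=pickle.load(open("w3.pkl","rb"))
L=[(30,-52,56),(-30,-52,56),(40,-16,50),(40,-40,50),(9,26,84),(9,-26,84),(-9,-26,84),(-9,26,84)]
uv=(np.array([(427,217),(290,216),(451,135),(450,188),(385,38),(384,170),(340,168),(341,38)])+.5)/2-.5+[160,100]
q,e=fit(s,L,uv,[597,-213,.477],True);print(q,np.degrees(q[2]),e.round(1).tolist())
w=np.degrees(q[2])+90
plan([(q[0],q[1],160,w),(q[0],q[1],79,w)])
```

```text
[ 5.97639367e+02 -2.12718021e+02  4.76527135e-01] 27.302993670037697 [[0.6, 1.0], [-0.9, 1.1], [0.7, -0.4], [0.2, 0.5], [1.1, -1.7], [0.6, 0.6], [-1.0, 1.4], [-1.2, -2.0]]
at [ 610.5 -264.8  241.4] [-1.793e+02 -1.000e-01  1.174e+02] t 6.3 gap 50.2 grip 0.0 F [ 0.6  0.9 -0.3]
[0.052, 0.0135, 0.0813] [-0.69, -0.09, 0.12]
[0.0519, 0.0145, 0.1623] [-0.69, -0.09, 0.12]
```

servo_tool(fingers=[0.04, 0.04, 0.04, 0.04, 0.04, 0.04, 0.04, 0.04, 0.04, 0.04], linear=[[0.026, 0.007, 0.03], [0.052, 0.0135, 0.06], [0.052, 0.0135, 0.081], [0.052, 0.0135, 0.081], [0.052, 0.014, 0.1], [0.052, 0.0145, 0.12], [0.052, 0.0145, 0.135], [0.052, 0.0145, 0.15], [0.052, 0.0145, 0.161], [0.052, 0.0145, 0.161]], rotation=[[-0.3, 0, 0], [-0.7, 0, 0], [-0.7, 0, 0], [-0.7, 0, 0], [-0.7, 0, 0], [-0.7, 0, 0], [-0.7, 0, 0], [-0.7, 0, 0], [-0.7, 0, 0], [-0.7, 0, 0]])

```text
time: 7.3
tool_pos: [596.4, -212.8, 78.6]
tcp_rot: [-179.9, -0.2, 117.5]
ft_force: [0.1, 0.2, -0.4]
finger_gap: 40.4
grip_force: 0.0
```

servo_tool(fingers=[0.03, 0.02, 0.015, 0.01, 0.01, 0.01, 0.01], force=50, linear=[[0, 0, 0], [0, 0, 0], [0, 0, 0], [0, 0, 0], [0, 0, 0], [0, 0, 0], [0, 0, 0]], rotation=[[0, 0, 0], [0, 0, 0], [0, 0, 0], [0, 0, 0], [0, 0, 0], [0, 0, 0], [0, 0, 0]])

```text
time: 8.0
tool_pos: [598.3, -213.7, 81.8]
tcp_rot: [179.9, 0.0, 117.5]
ft_force: [0.4, -0.5, 5.3]
finger_gap: 17.3
grip_force: 50.4
```

Run:
```python
from h import *
plan([(597,-212,220,117.3)])
```

```text
at [ 598.3 -213.7   81.8] [179.9   0.  117.5] t 8.0 gap 17.3 grip 50.4 F [ 0.4 -0.5  5.3]
[0.002, -0.0002, -0.1382] [0.09, 0.04, 0.21]
```

servo_tool(fingers=[0.01, 0.01, 0.01, 0.01, 0.01, 0.01, 0.01], linear=[[0, 0, -0.01], [0, 0, -0.03], [0, 0, -0.06], [0, 0, -0.09], [0, 0, -0.12], [0, 0, -0.138], [0, 0, -0.138]], rotation=[[0, 0, 0], [0, 0, 0], [0, 0, 0], [0, 0, 0], [0, 0, 0], [0, 0, 0], [0, 0, 0]])

```text
time: 8.7
tool_pos: [599.0, -214.1, 222.5]
tcp_rot: [179.8, 0.2, 117.5]
ft_force: [-0.4, -0.9, -3.0]
finger_gap: 16.8
grip_force: 49.6
```

Run:
```python
from h import *
plan([(499.5,42.06,218,91.2)])
```

```text
at [ 599.  -214.1  222.5] [179.8   0.2 117.5] t 8.7 gap 16.8 grip 49.6 F [-0.4 -0.9 -3. ]
[0.2731, 0.0301, 0.0037] [0.25, 0.14, 26.31]
```

servo_tool(fingers=[0.01, 0.01, 0.01, 0.01, 0.01, 0.01, 0.01, 0.01, 0.01, 0.01], linear=[[0.02, 0.002, 0], [0.055, 0.006, 0], [0.095, 0.01, 0], [0.135, 0.015, 0], [0.175, 0.019, 0], [0.21, 0.023, 0], [0.245, 0.027, 0.002], [0.265, 0.029, 0.003], [0.2731, 0.0301, 0.004], [0.2731, 0.0301, 0.004]], rotation=[[0, 0, 2], [0, 0, 5], [0, 0, 9], [0, 0, 13], [0, 0, 17], [0, 0, 21], [0, 0, 24], [0, 0, 26], [0.2, 0.1, 26.3], [0.2, 0.1, 26.3]])

```text
time: 9.7
tool_pos: [497.2, 43.4, 213.4]
tcp_rot: [-179.6, -0.1, 91.3]
ft_force: [0.6, 0.0, -2.2]
finger_gap: 16.9
grip_force: 49.5
```

Run:
```python
from h import *
from bench import r
import cv2
s=r.snapshot("wrist");pickle.dump(s,open("w4.pkl","wb"))
a=s["frame"][:,:,::-1];a=cv2.resize(a[180:480,120:520],None,fx=2,fy=2,interpolation=3)
cv2.imwrite("pics/w4.png",cv2.convertScaleAbs(a,alpha=1.5))
p=[499.5,42.06,.0207]
L=[(37.5,59.5,62),(37.5,-59.5,62),(-37.5,-59.5,62),(-37.5,59.5,62),(88,134,62),(-46,40,92)]
print(((proj(s,pose(p,L),True)-[120,180])*2).round(0).tolist())
q=[499.5,42.06,.0207]
L=np.array([(30,52,56),(-30,52,56),(9,26,84),(-9,26,84),(40,-16,50),(40,-40,50)])+[0,0,137]
print(((proj(s,pose(q,L),True)-[120,180])*2).round(0).tolist())
plan([])
```

```text
[[512.0, -67.0], [498.0, 223.0], [318.0, 222.0], [309.0, -69.0], [647.0, -255.0], [274.0, -3.0]]
[[563.0, 26.0], [263.0, 24.0], [465.0, 206.0], [361.0, 206.0], [575.0, 299.0], [564.0, 376.0]]
at [497.7  42.5 213.8] [-1.797e+02 -1.000e-01  9.130e+01] t 9.8 gap 17.0 grip 49.5 F [ 0.1 -0.9 -1.9]
```

View pics/w4.png

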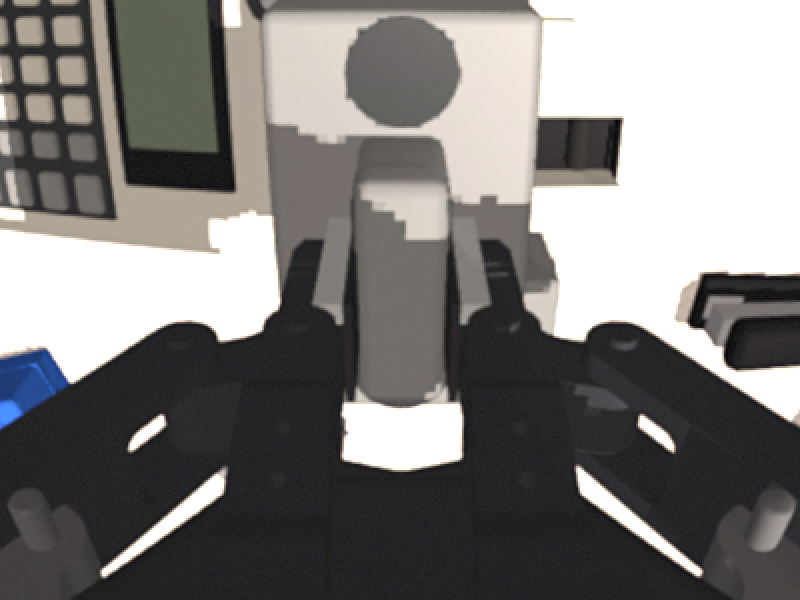

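Run:
```python
from h import *
s=pickle.load(open("w4.pkl","rb"))
uv=(np.array([(268,10),(540,10),(360,180),(447,180),(357,139),(445,137)])+.5)/2-.5+[120,180]
for f in(0,1,2):
    L=np.array([(-30+f,52-f,56),(30-f,52-f,56),(-9+f/2,26-f/2,84),(9-f/2,26-f/2,84),(-9,26,56),(9,26,56)])
    F=least_squares(lambda p:(proj(s,pose(p,L+[0,0,p[3]]),True)-uv).ravel(),[499,43,.02,135],x_scale=[100,100,1,100])
    print(f,F.x.round(3),F.fun.reshape(-1,2).round(1).tolist())
T=np.asarray(s["camera_from_world"]);print("cam",(-T[:3,:3].T@T[:3,3]).round(1))
# same scale test in w3
s=pickle.load(open("w3.pkl","rb"))
L=np.array([(30,-52,56),(-30,-52,56),(40,-16,50),(40,-40,50),(9,26,84),(9,-26,84),(-9,-26,84),(-9,26,84)])
uv=(np.array([(427,217),(290,216),(451,135),(450,188),(385,38),(384,170),(340,168),(341,38)])+.5)/2-.5+[160,100]
F=least_squares(lambda p:(proj(s,pose(p,L+[0,0,p[3]]),True)-uv).ravel(),[597,-213,.477,0],x_scale=[100,100,1,100]);print(F.x.round(3),F.fun.reshape(-1,2).round(1).tolist())
```

```text
0 [4.97559e+02 4.16740e+01 2.40000e-02 1.25451e+02] [[-2.1, 2.9], [1.4, 3.1], [-2.9, 0.6], [1.7, 0.8], [2.8, -4.5], [-0.7, -3.4]]
1 [4.97541e+02 4.35440e+01 2.50000e-02 1.29391e+02] [[-1.6, 2.7], [0.9, 2.9], [-2.2, 1.6], [1.0, 1.7], [2.3, -5.4], [-0.2, -4.3]]
2 [4.97524e+02 4.53810e+01 2.50000e-02 1.33229e+02] [[-1.0, 2.5], [0.3, 2.7], [-1.5, 2.6], [0.3, 2.7], [1.8, -6.4], [0.4, -5.3]]
cam [496.3 124.5 336.7]
[ 5.98775e+02 -2.13635e+02  4.77000e-01 -9.14500e+00] [[-0.1, -0.1], [0.4, -0.0], [-0.3, -0.3], [-0.8, -0.2], [1.0, -0.1], [0.5, 0.1], [-0.3, 0.9], [-0.5, -0.3]]
```

Run:
```python
from h import *
s=pickle.load(open("w4.pkl","rb"));p=[499.5,42.06,.0207]
g=lambda s,L,o,k:((proj(s,pose(p,L),True)-o)*k).round(1).tolist()
print(g(s,[(88,-12.5,62),(88,-43.5,62),(40,-12.5,62),(40,-43.5,62),(-46,40,92)],[120,180],2))
s=pickle.load(open("w1.pkl","rb"))
import cv2
print(g(s,[(37.5,59.5,62),(37.5,-59.5,62),(-37.5,-59.5,62),(-37.5,59.5,62),(88,134,62),(88,-78,62),(88,-12.5,62),(88,-43.5,62)],[310,70],3))
a=s["frame"][70:270,310:570,::-1]
a=cv2.resize(cv2.convertScaleAbs(a,alpha=1.3),None,fx=3,fy=3,interpolation=3)
cv2.imwrite("pics/w1c.png",a)
```

```text
[[627.3, 117.3], [619.3, 187.5], [510.7, 116.9], [506.5, 188.6], [273.6, -2.9]]
[[319.8, 262.5], [680.5, 336.9], [618.5, 566.9], [268.5, 521.9], [73.4, 30.7], [759.3, 189.2], [584.6, 136.6], [671.9, 161.8]]
```

View pics/w1c.png

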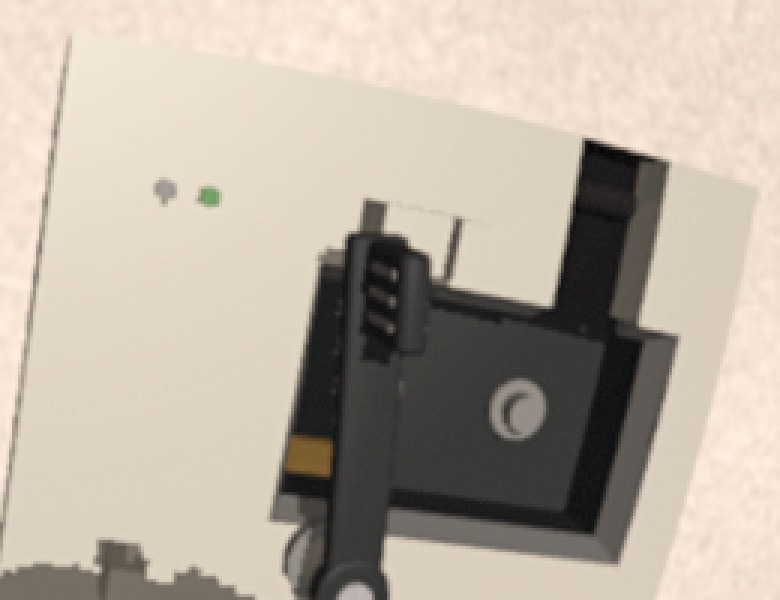

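The crop shows the bay corners at (679,335), (619,563) and (271,520), the slot mouth at (585,138) and (668,160), and the deck corners at (72,35) and (757,188). I'll refit the printer pose from these.

Run:
```python
from h import *
s=pickle.load(open("w1.pkl","rb"))
L=np.array([(37.5,-59.5,62),(-37.5,-59.5,62),(-37.5,59.5,62),(88,134,62),(88,-78,62),(88,-12.5,62),(88,-43.5,62)])
uv=(np.array([(679,335),(619,563),(271,520),(72,35),(757,188),(585,138),(668,160)])+.5)/3-.5+[310,70]
q,e=fit(s,L,uv,[499.5,42,.02],True);print(q,e.round(1).tolist())
F=least_squares(lambda p:(proj(s,pose(p,L+[0,0,p[3]]),True)-uv).ravel(),[499,43,.02,0],x_scale=[100,100,1,100]);print(F.x.round(3),F.fun.reshape(-1,2).round(1).tolist())
w=90+np.degrees(q[2]);print(w)
plan([(q[0],q[1],155,w)])
```

```text
[4.99806655e+02 4.23824219e+01 2.73325624e-02] [[0.5, 0.1], [0.3, 0.9], [-0.6, 1.0], [-0.4, -0.6], [0.5, -0.4], [-0.6, -0.8], [0.9, 0.0]]
[ 4.99727e+02  4.15000e+01  2.70000e-02 -2.15100e+00] [[0.0, -0.1], [0.0, 0.3], [-0.2, 0.4], [0.6, -0.1], [-0.1, -0.2], [-0.9, -0.5], [0.5, 0.2]]
91.56604046878958
at [497.7  42.5 213.8] [-1.797e+02 -1.000e-01  9.130e+01] t 9.8 gap 17.0 grip 49.5 F [ 0.1 -0.9 -1.9]
[-0.0003, 0.0024, 0.0588] [-0.32, -0.09, -0.27]
```

servo_tool(fingers=[0.01, 0.01, 0.01, 0.01, 0.01, 0.01, 0.01], linear=[[0, 0.002, 0.01], [-0.0005, 0.002, 0.025], [-0.0005, 0.002, 0.04], [-0.0005, 0.002, 0.055], [-0.0005, 0.002, 0.06], [-0.0005, 0.002, 0.06], [-0.0005, 0.002, 0.06]], rotation=[[-0.3, 0, -0.2], [-0.3, 0, -0.2], [-0.3, 0, -0.2], [-0.3, 0, -0.2], [-0.3, 0, -0.2], [-0.3, 0, -0.2], [-0.3, 0, -0.2]])

```text
time: 10.45
tool_pos: [500.0, 42.3, 154.9]
tcp_rot: [179.9, -0.1, 91.4]
ft_force: [0.8, 0.3, -1.6]
finger_gap: 17.0
grip_force: 49.4
```

Run:
```python
from h import *
for i in range(2): plan([(499.7,42,125,91.5)])
```

```text
at [500.   42.3 154.9] [ 1.799e+02 -1.000e-01  9.140e+01] t 10.4 gap 17.0 grip 49.4 F [ 0.8  0.3 -1.6]
[-0.0004, -0.0004, 0.0299] [0.07, -0.11, -0.09]
at [500.   42.3 154.9] [ 1.799e+02 -1.000e-01  9.140e+01] t 10.4 gap 17.0 grip 49.4 F [ 0.8  0.3 -1.6]
[-0.0004, -0.0004, 0.0299] [0.07, -0.11, -0.09]
```

servo_tool(fingers=[0.01, 0.01, 0.01, 0.01, 0.01, 0.01, 0.01, 0.01], linear=[[0, 0, 0.005], [0, 0, 0.01], [0, 0, 0.013], [0, 0, 0.016], [0, 0, 0.019], [0, 0, 0.022], [0, 0, 0.024], [0, 0, 0.024]], rotation=[[0, 0, 0], [0, 0, 0], [0, 0, 0], [0, 0, 0], [0, 0, 0], [0, 0, 0], [0, 0, 0], [0, 0, 0]])

```text
time: 11.25
tool_pos: [499.6, 42.5, 130.3]
tcp_rot: [180.0, -0.1, 91.4]
ft_force: [-0.3, -0.6, -1.6]
finger_gap: 17.0
grip_force: 49.5
```

No contact yet; continue into the pocket slowly.

servo_tool(fingers=[0.01, 0.01, 0.01, 0.01, 0.01, 0.01], linear=[[0, 0, 0.002], [0, 0, 0.004], [0, 0, 0.006], [0, 0, 0.008], [0, 0, 0.01], [0, 0, 0.01]], rotation=[[0, 0, 0], [0, 0, 0], [0, 0, 0], [0, 0, 0], [0, 0, 0], [0, 0, 0]])

```text
time: 11.85
tool_pos: [499.6, 42.5, 120.3]
tcp_rot: [180.0, -0.1, 91.4]
ft_force: [-0.4, 0.2, -2.3]
finger_gap: 17.0
grip_force: 49.5
```

servo_tool(fingers=[0.01, 0.01, 0.01, 0.01, 0.01, 0.01], linear=[[0, 0, 0.002], [0, 0, 0.004], [0, 0, 0.006], [0, 0, 0.008], [0, 0, 0.01], [0, 0, 0.01]], rotation=[[0, 0, 0], [0, 0, 0], [0, 0, 0], [0, 0, 0], [0, 0, 0], [0, 0, 0]])

```text
time: 12.45
tool_pos: [499.6, 42.4, 110.4]
tcp_rot: [180.0, -0.1, 91.4]
ft_force: [0.2, -0.4, -1.7]
finger_gap: 16.5
grip_force: 49.5
```

servo_tool(fingers=[0.01, 0.01, 0.01, 0.01, 0.01], linear=[[0, 0, 0.001], [0, 0, 0.002], [0, 0, 0.003], [0, 0, 0.004], [0, 0, 0.004]], rotation=[[0, 0, 0], [0, 0, 0], [0, 0, 0], [0, 0, 0], [0, 0, 0]])

```text
time: 12.95
tool_pos: [500.1, 42.5, 107.7]
tcp_rot: [179.9, -0.1, 91.4]
ft_force: [-4.2, 0.9, 7.1]
finger_gap: 16.6
grip_force: 50.7
```

Contact came at the expected seated height. One more gentle press, then release and rise.

servo_tool(fingers=[0.01, 0.01, 0.01], linear=[[0, 0, 0.001], [0, 0, 0.002], [0, 0, 0.002]], rotation=[[0, 0, 0], [0, 0, 0], [0, 0, 0]])

```text
time: 13.25
tool_pos: [500.3, 42.5, 107.7]
tcp_rot: [179.9, -0.1, 91.4]
ft_force: [-13.3, -0.1, 24.0]
finger_gap: 17.1
grip_force: 53.3
```

servo_tool(fingers=[0.02, 0.03, 0.04, 0.04, 0.04, 0.04, 0.04, 0.04, 0.04, 0.04], linear=[[0, 0, -0.003], [0, 0, -0.003], [0, 0, -0.003], [0, 0, -0.003], [0, 0, -0.01], [0, 0, -0.02], [0, 0, -0.05], [0, 0, -0.09], [0, 0, -0.13], [0, 0, -0.13]], rotation=[[0, 0, 0], [0, 0, 0], [0, 0, 0], [0, 0, 0], [0, 0, 0], [0, 0, 0], [0, 0, 0], [0, 0, 0], [0, 0, 0], [0, 0, 0]])

```text
time: 14.25
tool_pos: [503.3, 42.2, 242.9]
tcp_rot: [179.3, -0.1, 91.4]
ft_force: [1.3, -0.1, 0.3]
finger_gap: 39.8
grip_force: 0.0
```

Run:
```python
from h import *
from bench import r
import cv2
s=r.snapshot("wrist");pickle.dump(s,open("w5.pkl","wb"))
a=s["frame"][180:480,120:520,::-1];a=cv2.resize(cv2.convertScaleAbs(a,alpha=1.3),None,fx=2,fy=2,interpolation=3)
cv2.imwrite("pics/w5.png",a)
p=[499.75,42,.027]
L=np.array([(30,52,82),(-30,52,82),(9,26,110),(-9,26,110),(37.5,59.5,62),(-37.5,59.5,62),(-46,40,92)])
print(((proj(s,pose(p,L),True)-[120,180])*2).round(0).tolist())
c=np.array([452.5,80.7])
plan([(c[0]+83*np.cos(np.radians(a)),c[1]+83*np.sin(np.radians(a)),z,a) for a,z in((101,170),(101,115))])
```

```text
[[465.0, -55.0], [308.0, -54.0], [411.0, 26.0], [360.0, 27.0], [478.0, -78.0], [294.0, -77.0], [263.0, -19.0]]
at [502.1  42.2 239.7] [ 1.795e+02 -1.000e-01  9.140e+01] t 14.3 gap 40.3 grip 0.0 F [ 0.2 -0.  -0.3]
[0.1215, -0.0631, 0.0693] [0.54, -0.05, -9.59]
[0.1214, -0.0636, 0.1243] [0.54, -0.05, -9.59]
```

View pics/w5.png

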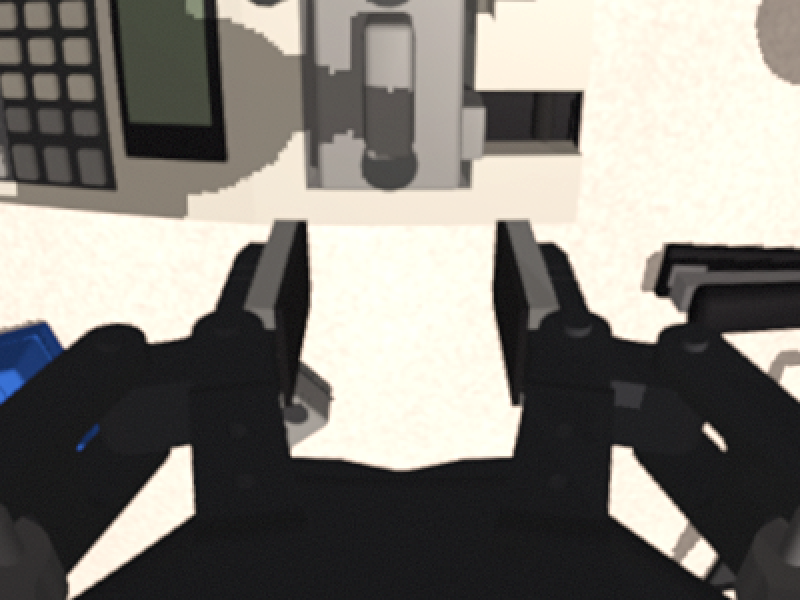

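The cassette is seated with its mouth in the slot, at (475,130). Now I straddle the lever tab again.

servo_tool(fingers=[0.03, 0.03, 0.03, 0.03, 0.03, 0.03, 0.03, 0.03, 0.03, 0.03], linear=[[0.04, -0.021, 0.02], [0.08, -0.042, 0.045], [0.1215, -0.0631, 0.069], [0.1215, -0.0631, 0.069], [0.1215, -0.0631, 0.069], [0.1215, -0.0633, 0.085], [0.1215, -0.0635, 0.1], [0.1215, -0.0636, 0.115], [0.1215, -0.0636, 0.125], [0.1215, -0.0636, 0.125]], rotation=[[0.3, 0, -4], [0.5, 0, -8], [0.5, 0, -10], [0.5, 0, -10], [0.5, 0, -10], [0.5, 0, -10], [0.5, 0, -10], [0.5, 0, -10], [0.5, 0, -10], [0.5, 0, -10]])

```text
time: 15.3
tool_pos: [433.1, 161.3, 109.0]
tcp_rot: [-179.5, -0.1, 101.3]
ft_force: [0.5, 0.0, -0.9]
finger_gap: 29.8
grip_force: 0.0
```

Run:
```python
from h import *
c=np.array([452.5,80.7])
plan([(c[0]+83*np.cos(np.radians(a)),c[1]+83*np.sin(np.radians(a)),115,a) for a in range(94,20,-8)])
```

```text
at [433.1 161.3 109. ] [-1.795e+02 -1.000e-01  1.013e+02] t 15.3 gap 29.8 grip 0.0 F [ 0.5  0.  -0.9]
[-0.0005, 0.0137, -0.0061] [-0.53, -0.09, 7.32]
[-0.0028, 0.025, -0.0062] [-0.54, -0.05, 15.32]
[-0.0066, 0.036, -0.0064] [-0.54, -0.02, 23.32]
[-0.0119, 0.0463, -0.0065] [-0.55, 0.02, 31.32]
[-0.0186, 0.0557, -0.0066] [-0.55, 0.06, 39.32]
[-0.0265, 0.0641, -0.0067] [-0.55, 0.1, 47.32]
[-0.0356, 0.0714, -0.0067] [-0.55, 0.14, 55.32]
[-0.0455, 0.0773, -0.0068] [-0.54, 0.18, 63.32]
[-0.0562, 0.0817, -0.0069] [-0.53, 0.22, 71.32]
[-0.0674, 0.0847, -0.0069] [-0.53, 0.26, 79.32]
```

servo_tool(fingers=[0.03, 0.03, 0.03, 0.03, 0.03, 0.03, 0.03, 0.03, 0.03, 0.03], linear=[[0, 0, -0.006], [-0.0005, 0.0137, -0.0062], [-0.0028, 0.025, -0.0064], [-0.0066, 0.036, -0.0066], [-0.0119, 0.0463, -0.0068], [-0.0186, 0.0557, -0.007], [-0.0265, 0.0641, -0.007], [-0.0356, 0.0714, -0.007], [-0.0455, 0.0773, -0.007], [-0.0562, 0.0817, -0.007]], rotation=[[-0.5, 0, 0], [-0.5, 0, 7.3], [-0.5, 0, 15.3], [-0.5, 0, 23.3], [-0.5, 0, 31.3], [-0.5, 0, 39.3], [-0.5, 0, 47.3], [-0.5, 0, 55.3], [-0.5, 0, 63.3], [-0.5, 0, 71.3]])

```text
time: 16.3
tool_pos: [526.0, 123.3, 118.1]
tcp_rot: [179.8, -0.1, 29.8]
ft_force: [-0.6, 0.3, 0.5]
finger_gap: 29.7
grip_force: 0.5
```

Run:
```python
from h import *
c=np.array([452.5,80.7])
plan([(c[0]+83*np.cos(np.radians(a)),c[1]+83*np.sin(np.radians(a)),115,a) for a in (22,14,8,2,-2,-4)])
```

```text
at [526.  123.3 118.1] [ 1.798e+02 -1.000e-01  2.980e+01] t 16.3 gap 29.7 grip 0.5 F [-0.6  0.3  0.5]
[-0.0027, 0.0117, 0.0032] [0.15, -0.08, 7.78]
[-0.0051, 0.0231, 0.0032] [0.14, -0.09, 15.78]
[-0.0079, 0.0313, 0.0032] [0.14, -0.1, 21.78]
[-0.0115, 0.0392, 0.0032] [0.13, -0.11, 27.78]
[-0.0144, 0.0442, 0.0032] [0.13, -0.11, 31.78]
[-0.016, 0.0466, 0.0032] [0.13, -0.11, 33.78]
```

servo_tool(fingers=[0.03, 0.03, 0.03, 0.03, 0.03, 0.03], linear=[[-0.0027, 0.0117, 0.001], [-0.0051, 0.0231, 0.002], [-0.0079, 0.0313, 0.002], [-0.0115, 0.0392, 0.002], [-0.0144, 0.0442, 0.002], [-0.0144, 0.0442, 0.002]], rotation=[[0, 0, 7.8], [0, 0, 15.8], [0, 0, 21.8], [0, 0, 27.8], [0, 0, 31.8], [0, 0, 31.8]])

```text
time: 16.9
tool_pos: [535.3, 77.3, 116.0]
tcp_rot: [179.9, -0.1, -1.8]
ft_force: [-0.1, 1.1, 0.4]
finger_gap: 30.1
grip_force: 0.0
```

servo_tool(fingers=[0.03, 0.03, 0.03, 0.03], linear=[[0, 0.001, 0], [0, 0.002, 0], [0, 0.003, 0], [0, 0.003, 0]], rotation=[[0, 0, 0], [0, 0, 0], [0, 0, 0], [0, 0, 0]])

```text
time: 17.3
tool_pos: [534.3, 75.1, 114.5]
tcp_rot: [179.9, -0.0, -1.6]
ft_force: [-0.5, 1.8, 1.4]
finger_gap: 30.4
grip_force: 0.3
```

servo_tool(fingers=[0.03, 0.03, 0.03, 0.03, 0.03, 0.03], linear=[[0, 0.001, 0], [0, 0.002, 0], [0, 0.003, 0], [0, 0.004, 0], [0, 0.004, 0], [0, 0.004, 0]], rotation=[[0, 0, 0], [0, 0, 0], [0, 0, 0], [0, 0, 0], [0, 0, 0], [0, 0, 0]])

```text
time: 17.9
tool_pos: [534.1, 72.5, 114.3]
tcp_rot: [-180.0, -0.0, -1.7]
ft_force: [0.8, 8.3, -0.4]
finger_gap: 29.8
grip_force: 4.5
```

servo_tool(fingers=[0.03, 0.03, 0.03], linear=[[0, 0.001, 0], [0, 0.0015, 0], [0, 0.0015, 0]], rotation=[[0, 0, 0], [0, 0, 0], [0, 0, 0]])

```text
time: 18.2
tool_pos: [534.1, 72.2, 114.3]
tcp_rot: [-179.9, -0.0, -1.6]
ft_force: [1.4, 14.2, -1.5]
finger_gap: 30.0
grip_force: 7.4
```

Force is rising with no motion, so the lever is at its stop. I'll back off to the centre, lift clear, and check with the last picture.

servo_tool(fingers=[0.03, 0.03, 0.03, 0.03, 0.03, 0.03, 0.03, 0.03, 0.03, 0.03], linear=[[0, -0.004, 0], [0, -0.01, 0], [0, -0.012, 0], [0, -0.012, -0.01], [0, -0.012, -0.03], [0, -0.012, -0.06], [0, -0.012, -0.1], [-0.04, -0.012, -0.14], [-0.08, -0.012, -0.15], [-0.08, -0.012, -0.15]], rotation=[[0, 0, 0], [0, 0, 0], [0, 0, 0], [0, 0, 0], [0, 0, 0], [0, 0, 0], [0, 0, 0], [0, 0, 0], [0, 0, 0], [0, 0, 0]])

```text
time: 19.2
tool_pos: [452.6, 84.3, 268.9]
tcp_rot: [179.9, -0.3, -1.7]
ft_force: [1.4, -0.1, -0.7]
finger_gap: 30.4
grip_force: 0.0
```

Run:
```python
from h import *
from bench import r
import cv2
s=r.snapshot("wrist")
a=s["frame"][140:400,170:510,::-1];a=cv2.resize(cv2.convertScaleAbs(a,alpha=1.3),None,fx=2.3,fy=2.3,interpolation=3)
cv2.imwrite("pics/w6.png",a)
p=[499.75,42,.027]
f=lambda a:(-46+83*np.cos(a),40+83*np.sin(a),120)
print(((proj(s,pose(p,[f(0),f(.1),(-46,40,92)]),True)-[170,140])*2.3).round(0).tolist())
plan([])
```

```text
[[341.0, -63.0], [315.0, -61.0], [354.0, 168.0]]
at [454.   84.1 267.4] [179.9  -0.3  -1.7] t 19.2 gap 29.9 grip 0.0 F [ 0.9  0.3 -0.3]
```

View pics/w6.png

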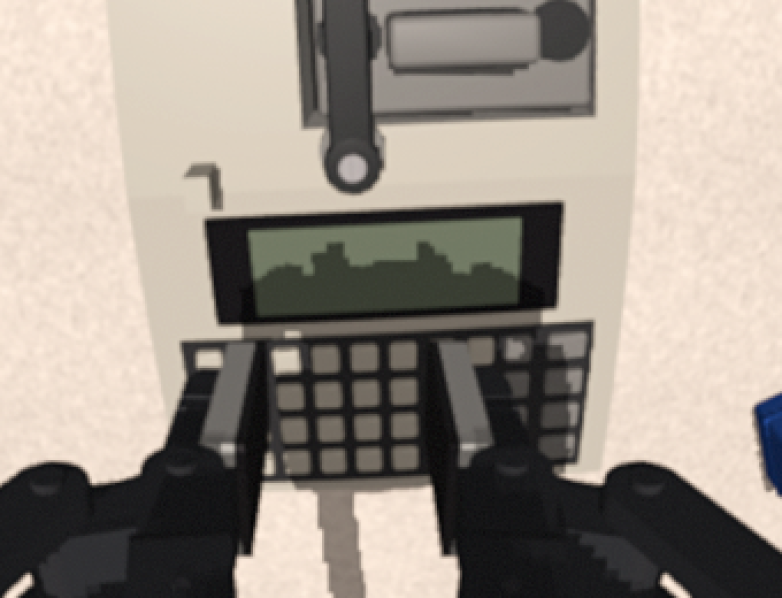

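The picture shows the arm from its pivot at (352,167) up to (347,0), parallel to the bay edge and over the seated cassette. It is shut, and nothing is touching it.

```bash
python3 -c "
from bench import r
print(r.hand_in())"
```

```text
the job is handed in; nothing more can be done
None
```

I seated the large grey cassette in the bay with its label mouth in the slot, swung the lever back to its stop over it, and handed the job in at about 19 s of the 67 s; no verdict came back.

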